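Run the gauge arm out to the mortar cube and hold the reading

TASK

One of the three rests of the bench gauge holds a mortar cube, the other two hold round core slices. Push the lock button on the gauge's tube fully down (it stays down), then take the upright grip of the telescoping arm and draw the arm out until its pointer stands at the long scale mark beside the cube. The arm springs back when let go, so finish holding it by the grip, still and on that mark; leave the specimens and everything else on the table where they are.

Things in the scene. Friction and masses are not known exactly. Their poses are not given: they have to be found in the camera images.
- gauge: Fixed bench gauge on a grey plate 130x425, 12 high (mm). Origin on the table, in line with the middle scale mark; z up, y along the arm towards its outer tube. In this frame: steel tube 32x32, y +135 to +310, axis x +35, height 95, top 111; scale rail x +5, 18 wide, top 78, y -100 to +155; long marks across it at y +55, 0, -55 = extensions 40, 95, 150; short ticks every 5.
- gauge_arm (a joint): Extension of the telescoping arm in m, along the gauge's -y: 0 = fully in (start, locked), stop at 0.165. A spring draws it back with 3 to 4 N, friction 0.3 N. Until the lock button is down it cannot move out (about 1 mm play). The pointer is on the long marks at 0.040, 0.095 and 0.150.
- lock_button (a joint): Travel of the lock button in m: 0 = up, locked; 0.006 = fully down. Straight down with about 3 N; it stays where it is left. The arm is free from about 0.005.
- button_top (a point): Centre of the top of the round steel lock button, 22 mm across, on the tube 47 mm from its mouth; height 128 mm when up, 122 when down. In the gauge frame at x +35, y +182 mm.
- grip (a point): Upright black grip post of the arm: 22 mm along the gauge's x, 14 along its y, from height 110 to 154, on a dark steel block 30x26 at the arm's outer end that carries the pointer. The point lies on its axis at height 133; in the gauge frame x +35, y 95 mm minus the extension (fully in: 40 mm from the tube's mouth).
- pointer (a point): Tip of the pointer: a 4 mm steel finger at height 87 mm reaches from the arm's end block along the gauge's -x over the scale rail, then points down over the rests: x -35, same y as the grip, tip at height 76 (10 mm above the cube's top).
- cube_0_centre (a point): Centre of the grey mortar cube (50 mm), which stands on one of the three rests; its centre is 41 mm above the table.
- core_slice_0_centre (a point): Centre of a round concrete core slice, 47 mm across, 24 high, on another rest.
- core_slice_1_centre (a point): Centre of a round concrete core slice, 47 mm across, 31 high, on another rest.
- rest_0 (a point): Centre of the top of specimen rest 0, a 51 mm square rubber pad (height 16 mm; gauge x -35, y 55 mm), beside the scale mark at 40 mm extension.
- rest_1 (a point): Centre of the top of specimen rest 1, a 51 mm square rubber pad (height 16 mm; gauge x -35, y 0 mm), beside the scale mark at 95 mm extension.
- rest_2 (a point): Centre of the top of specimen rest 2, a 51 mm square rubber pad (height 16 mm; gauge x -35, y -55 mm), beside the scale mark at 150 mm extension.
- moisture_tin_0: Bystander: round metal tin, 60 across, 39 high mm, origin at the centre of its underside. Leave alone.
- moisture_tin_1: Bystander: round metal tin, 60 across, 39 high mm, origin at the centre of its underside. Leave alone.
- weight_0: Bystander: knob weight, 38 across, 56 high mm, origin at the centre of its underside. Leave alone.
- weight_3: Bystander: knob weight, 25 across, 32 high mm, origin at the centre of its underside. Leave alone.
- calculator: Bystander: pocket calculator, 125x75x13 mm, origin at the centre of its underside. Leave alone.
- tape_measure: Bystander: tape measure, 64x76x33 mm, origin at the centre of its underside. Leave alone.
- jar_0: Bystander: jar, 52 across, 75 high mm, origin at the centre of its underside. Leave alone.
Not all that is in view belongs to the job. Leave any black or green look-alike of the part that bears cube_0_centre alone.

How it is judged:
On the way, in this order (a step that is already met when the one before it is completed fails the run):
1. the lock button is pushed fully down while the arm is still in (value of joint lock_button above 0.0048 m and value of joint gauge_arm below 0.01 m), for 0.1 s.
2. the arm is drawn out by the fingers (value of joint gauge_arm above 0.02 m and contact force between the fingers and gauge_arm above 1 N), for 0.1 s.
At the end, for the whole second after the job is handed in: The fingers hold the arm at its grip (over 1 N; grasp point within 40 mm sideways of the grip, below 170 mm height), still (under 10 mm/s), its extension within 5 mm of the long mark beside the rest with the cube (40, 95 or 150 mm); the lock button is down (((horizontal distance between cube_0_centre and rest_0 below 0.02 m and value of joint gauge_arm between 0.035 and 0.045 m) or (horizontal distance between cube_0_centre and rest_1 below 0.02 m and value of joint gauge_arm between 0.09 and 0.1 m) or (horizontal distance between cube_0_centre and rest_2 below 0.02 m and value of joint gauge_arm between 0.145 and 0.155 m)) and value of joint lock_button above 0.0048 m and contact force between the fingers and gauge_arm above 1 N and velocity of joint gauge_arm between -0.01 and 0.01 m/s and horizontal distance between grip and the grasp point below 0.04 m and height (world z) of the grasp point below 0.17 m); the arm keeps its last pose, push and grip.
It fails at once if a specimen is shifted by more than 10 mm (distance of any of cube_0_centre, core_slice_0_centre, core_slice_1_centre from where it was at the start of the episode above 0.01 m).
It fails at once if a bystander is moved by more than 20 mm (distance of any of moisture_tin_0, moisture_tin_1, weight_0, weight_3, calculator, tape_measure, jar_0 from where it was at the start of the episode above 0.02 m).
It also fails if it takes over 40 s, if anything falls off the work surface, if the arm or the gripper's body presses on something with over 40 N, if the wrist force passes 120 N, or if a joint passes its speed limit or range.

ROBOT

A 6-joint arm with a two-finger parallel gripper is mounted at the origin on a cart in front of the work surface, level with it; the furniture and walls round the work are solid. World frame = base frame: x ahead of the robot, y to its left, z up, the work surface at z = 0. Lengths are in m, angles in rad, forces in N, time in s.
With the tool pointing down it reaches from about 0.325 to 0.925 m from the base axis. Payload 3.1 kg.
Tool frame: the origin (TCP) lies midway between the tips of the shut fingers; the grasp point (between the pads) lies 19 mm behind it (arm.tcp_to_grasp is the distance from the TCP to the grasp point, in m); z points along the fingers, y is the direction in which the jaws open and shut (so a half turn about z gives the same grasp; the last joint's range is limited). The gripper opens to 85 mm and grips with 20 to 120 N. Pads are 22 mm wide; open, the fingers measure 114 mm over their backs; the gripper's body (76 mm by 85 mm) begins 54 mm behind the grasp point. The pads swing forward as they close: fully open they stand 13 mm farther back than shut.
Start: joints at [1.231, 0.217, 1.613, -0, 1.311, -0.112], TCP at [0.141, 0.609, 0.231] pointing down, gripper open.
Joint ranges: [-2.75, 2.75], [-0.78, 2.1], [0.31, 2.55], [-1.13, 4.27], [0.13, 2.63], [-2.58, 2.58]. Speed limits (rad/s): [2.79, 2.79, 3.14, 3.14, 3.14, 3.14].

INTERFACE

Orientations are given as a unit quaternion [x, y, z, w].
In Python, from rig import arm gives the robot as it stands.
- The arm moves only by the tool jog_arm, never from a script. Its arguments are lists of equal length, an entry for each row: "delta_pos": the shift along the tool's x, y, z each as a share of 0.06 m, from -1 to 1, a list of three; "dr": the turn, a rotation vector about the tool's x, y, z each as a share of pi/2 rad, from -1 to 1, a list of three. In form: {"delta_pos": [[dx, dy, dz], ...], "dr": [[rx, ry, rz], ...]}. A call has 1 to 8 rows; each row shifts and turns the commanded pose from where the row before left it, along the tool's axes as they then stand; what a row does not reach is not made up. A row lasts 1/8 s, in which the tool goes at most 62.5 mm and 10.7 degrees, less where a joint would pass 70% of its speed; a pose out of reach is approached as far as the arm can. A call with a number of a shift or a turn outside -1 to 1 is refused whole. A call with a gripper value outside its range is refused whole. "hand" is the closure in counts, from 0 (fully open) to 255 (shut), set as the call begins (left out, the last holds). The fingers move at their own pace and stop on an object; "squeeze" is the grip in N (left out, the last holds). Time passes only in rows, so rows that do not move let the fingers close. It gives the time, the measured TCP pose, the force and the opening at its end, in the units of the state.
- arm.observe(): the state, without advancing time (a new reading comes with each control period).
- arm.snapshot(name): name is "scene" or "top" or "wrist"; returns the picture (400x640x3 uint8, red, green, blue); there is no depth.
- arm.calibration(name): a dict with "fx", "fy", "cx", "cy" (pixels), "k1" (the pictures are not rectified: a ray, as slopes to the right and down, at radius r is drawn at 1 + k1 r^2 times it, then the intrinsics apply), "rvec" (rotation vector, rad) and "tvec" (3), from world to camera coordinates, as OpenCV has them; the wrist camera has in their place "mount" (4x4, takes a point from camera to tool coordinates, whose origin is the TCP and whose axes are the flange's). Camera axes: x right, y down, z forward; pixel columns grow to the right and rows downward; lengths in m; the calibration is good to about 2 mm. A picture is of the moment at which its call begins: read the wrist's pose just before it. calibration takes no time and is no camera call.
- arm.finish_job(): hands the job in, once; it reports no verdict.
Trained networks look in the newest picture that a camera, given by its name, has taken for a name from the list of things; names that differ only in an ending like _2 or _b are one class to them, and where a whole thing is asked for, a point or a joint stands for the part that bears it (a point fixed in the world has none). Each returns a list of dicts, best first, with "p" (0 to 1); they miss things now and then, are a little off and sometimes report something else, mostly with a low value. They report only what shows in the picture. A call takes as long as a camera call. They do not tell look-alikes from the thing itself.
- arm.recognise(name, camera): "box" ([centre column, centre row, width, height] in pixels, round what is visible of it).
- arm.landmark_of(name, camera): "uv" ([column, row] in pixels: a listed point, or the origin of a listed thing).
The state is a dict: "clock": time; "q": joint angles; "dq": joint speeds; "tau": joint torques, N m; "eef_pos": TCP position; "orientation": TCP orientation; "force": force on the tool from outside, world axes, zero at the start; "ft_torque": the same for the moment, N m; "gripper_width": finger opening in m.
Only numpy, scipy, OpenCV 4.12 (cv2) and the standard library are available. Lean on these libraries where they do the work, as an engineer would, in place of code of your own. Each camera call takes 0.05 s, during which the arm holds its last target.

## Working session

There is one attempt and no reset: what is moved stays moved. The work goes in short steps, Python scripts to look and compute and a tool call to move; the robot and the scene stay as the last step left them, time stands still between calls to the robot, and variables do not carry over. Pictures are saved under pics/ and viewed, and the job is handed in when it is done.

Besides the shell and the picture viewer there is one more tool, called after "Emit:" as a command line: name --argument value ..., lists and objects as JSON in quotes. jog_arm: Moves the arm, as the interface text tells. Its arguments: {"type":"object","properties":{"delta_pos":{"type":"array","items":{"type":"array","items":{"type":"number","minimum":-1,"maximum":1}}},"dr":{"type":"array","items":{"type":"array","items":{"type":"number","minimum":-1,"maximum":1}}},"hand":{"type":"number"},"squeeze":{"type":"number"}},"required":["delta_pos","dr"]}

```bash
mkdir -p pics; python3 - <<'E'
from rig import arm
import cv2
for n in ("scene","top"):
    im=arm.snapshot(n); cv2.imwrite(f"pics/{n}0.png",im[:,:,::-1])
    for t in ("button_top","grip","pointer","cube_0_centre","core_slice_0_centre","core_slice_1_centre","gauge","rest_0","rest_1","rest_2"):
        r=arm.landmark_of(t,n); print(n,t,[(x['uv'],round(x['p'],2)) for x in r[:3]])
    print(arm.calibration(n))
print(arm.observe())
E
```

```text
scene button_top [([368.0, 200.4], 0.53), ([446.4, 281.1], 0.23)]
scene grip [([397.7, 203.2], 0.98), ([368.3, 197.4], 0.23)]
scene pointer [([383.0, 236.1], 0.91)]
scene cube_0_centre [([369.6, 290.4], 0.94), ([449.7, 269.5], 0.79), ([426.7, 301.1], 0.64)]
scene core_slice_0_centre [([424.7, 266.7], 0.57), ([431.0, 242.0], 0.19)]
scene core_slice_1_centre [([401.7, 258.2], 0.82)]
scene gauge [([427.6, 270.8], 0.79)]
scene rest_0 [([398.0, 267.0], 0.94), ([423.5, 272.9], 0.83), ([446.0, 283.2], 0.78)]
scene rest_1 [([398.0, 267.0], 0.94), ([423.5, 272.9], 0.83), ([446.0, 283.2], 0.78)]
scene rest_2 [([398.0, 267.0], 0.94), ([423.5, 272.9], 0.83), ([446.0, 283.2], 0.78)]
{'fx': 479.93022269096315, 'fy': 479.93022269096315, 'cx': 319.90733897933444, 'cy': 199.63501276348865, 'k1': 0.013425910926810466, 'rvec': array([ 1.77139364, -1.00495055,  0.63669001]), 'tvec': array([-0.20769224,  0.30406831,  0.77757102])}
top button_top [([348.6, 180.1], 0.48)]
top grip [([374.1, 185.2], 0.5), ([385.1, 169.3], 0.37), ([241.0, 171.2], 0.22)]
top pointer []
top cube_0_centre [([416.4, 250.5], 0.89
[... 711 characters left out ...]
106897])}
{'clock': 1.1, 'q': array([ 1.23075002e+00,  2.16914626e-01,  1.61338705e+00,  3.46001556e-06,
        1.31130731e+00, -1.12192513e-01]), 'dq': array([ 5.53308883e-04,  4.14150281e-04, -1.92257024e-03,  7.62180909e-04,
        7.87118517e-05,  1.03200984e-03]), 'tau': array([-7.85969451e-05, -3.96901274e+01, -3.04259777e+01, -2.71500267e-04,
        8.74489524e-04, -8.99003453e-06]), 'eef_pos': array([0.14115743, 0.60886639, 0.23129795]), 'orientation': array([ 1.13681050e-01,  9.93517297e-01, -7.58311696e-06, -3.46028677e-06]), 'force': array([-0.38628305,  0.08692252,  0.54423703]), 'ft_torque': array([-0.00802933, -0.03178624,  0.00801724]), 'gripper_width': 0.08590950879247863}
```

View pics/scene0.png

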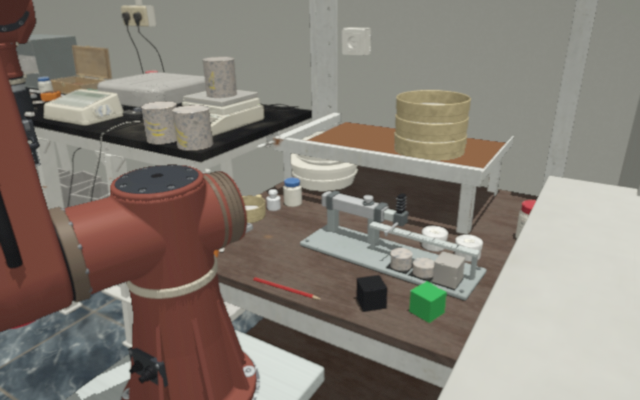

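View pics/top0.png

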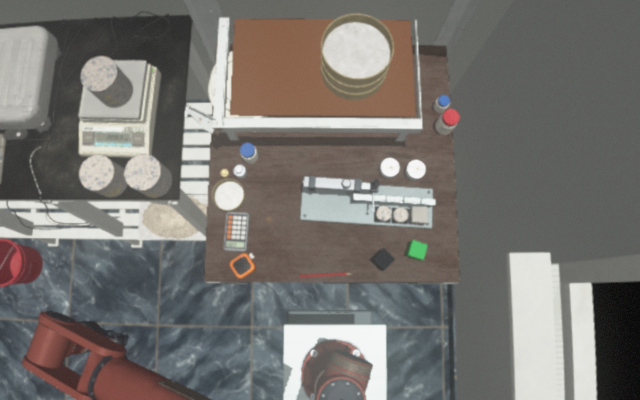

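```bash
python3 - <<'E'
import cv2
a=cv2.imread("pics/scene0.png")[150:350,310:510];cv2.imwrite("pics/sc.png",cv2.resize(a,(600,600),interpolation=cv2.INTER_CUBIC))
a=cv2.imread("pics/top0.png")[140:270,310:450];cv2.imwrite("pics/tc.png",cv2.resize(a,None,fx=4.5,fy=4.5,interpolation=cv2.INTER_CUBIC))
E
```

```text
(no output)
```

View pics/sc.png

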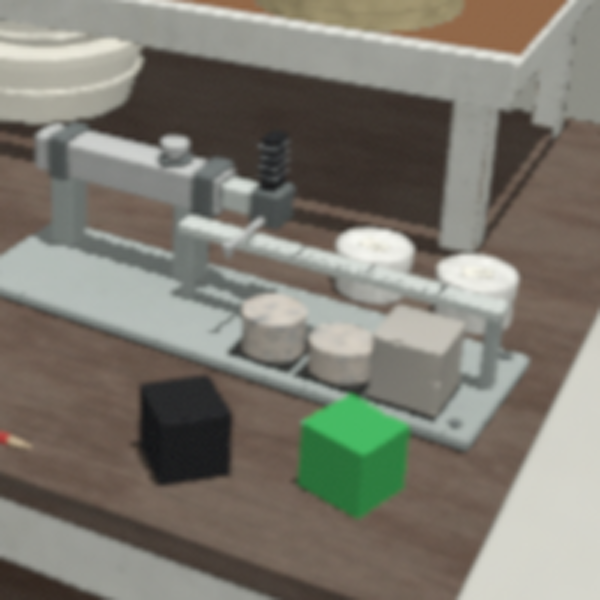

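View pics/tc.png

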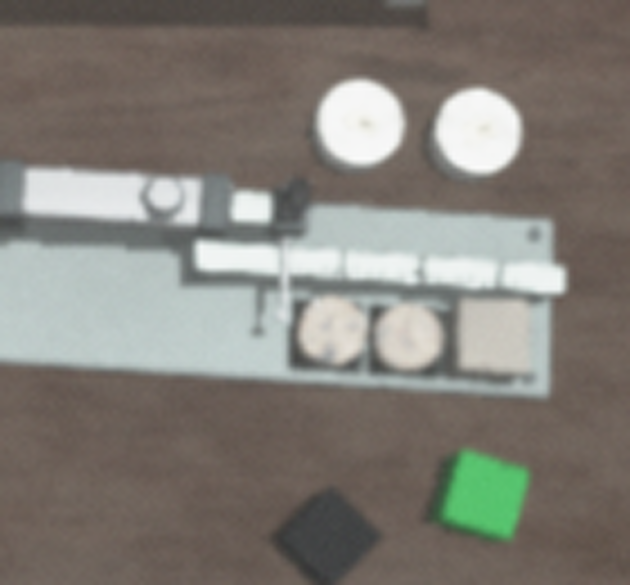

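The scene shows the grey cube on the rest farthest from the tube (rest_2, 150 mm). The taller slice is on rest_0 and the lower one on rest_1. The black and green cubes are off the gauge. Next I fit the gauge pose.

```bash
cat > h.py <<'E'
import numpy as np,cv2
from scipy.optimize import least_squares
from scipy.spatial.transform import Rotation as R
def proj(c,P):
    p=R.from_rotvec(c['rvec']).apply(P)+c['tvec']; s=p[:,:2]/p[:,2:]; s=s*(1+c['k1']*(s**2).sum(1,keepdims=True))
    return s*[c['fx'],c['fy']]+[c['cx'],c['cy']]
def toW(g,P): 
    P=np.atleast_2d(P)/1000.; c,s=np.cos(g[2]),np.sin(g[2])
    return np.c_[g[0]+c*P[:,0]-s*P[:,1],g[1]+s*P[:,0]+c*P[:,1],P[:,2]]
E
python3 - <<'E'
from h import *; from rig import arm
G=dict(button=(35,182,128),gtop=(35,95,154),grip=(35,95,133),s1=(-35,55,47),s0=(-35,0,40),cube=(-35,-55,66),point=(-35,95,76),rail_end=(5,-100,78))
ob=[("top","button",(346.2,182.9)),("top","s1",(383.7,213.2)),("top","s0",(400.6,214.8)),("top","cube",(419.8,214.8)),("top","rail_end",(435.6,201.6)),
("scene","button",(368.2,197)),("scene","gtop",(401.3,194.7)),("scene","s1",(401.8,251)),("scene","s0",(424.,261)),("scene","cube",(449.7,258.5)),("scene","point",(385,233))]
cal={n:arm.calibration(n) for n in("top","scene")}
def f(g): return np.concatenate([proj(cal[c],toW(g,G[k]))[0]-u for c,k,u in ob])
r=least_squares(f,[.5,-.1,0],loss='soft_l1',f_scale=1.); g=r.x; print(g,np.degrees(g[2]))
for (c,k,u),e in zip(ob,f(g).reshape(-1,2)): print(c,k,e.round(1))
np.save("g.npy",g)
for k in("button","grip"): print(k,toW(g,G[k]))
im=arm.snapshot("scene")
E
```

```text
[ 0.52702471 -0.20991815 -0.06330937] -3.6273599025517007
top button [ 0.  -0.5]
top s1 [ 0.  -0.6]
top s0 [ 0.1 -0.7]
top cube [-0.  -0.8]
top rail_end [-0.3 -0. ]
scene button [-0.2 -0.1]
scene gtop [-0.  -0.2]
scene s1 [-0.7  1.8]
scene s0 [-0.1  1.5]
scene cube [-0.3  0.8]
scene point [0.6 3.6]
button [[ 0.5734692  -0.03049711  0.128     ]]
grip [[ 0.56796497 -0.11732282  0.133     ]]
```

Emit:
jog_arm --delta_pos '[[-0.72,-0.67,0],[-0.72,-0.67,0],[-0.72,-0.67,0],[-0.72,-0.67,0],[-0.72,-0.67,0],[-0.72,-0.67,0],[-0.72,-0.67,0],[-0.72,-0.67,0]]' --dr '[[0,0,0],[0,0,0],[0,0,0],[0,0,0],[0,0,0],[0,0,0],[0,0,0],[0,0,0]]' --hand 255

```text
clock: 2.15
eef_pos: [0.4061, 0.2159, 0.2318]
orientation: [0.114, 0.994, 0.0, 0.001]
force: [1.0, 0.6, -0.2]
gripper_width: 0.0002
```

Emit:
jog_arm --delta_pos '[[-0.72,-0.67,0],[-0.72,-0.67,0],[-0.72,-0.67,0],[-0.72,-0.67,0],[-0.72,-0.67,0],[0,0,0],[0,0,0]]' --dr '[[0,0,0],[0,0,0],[0,0,0],[0,0,0],[0,0,0],[0,0,-0.105],[0,0,0]]'

```text
clock: 3.02
eef_pos: [0.5703, -0.0278, 0.231]
orientation: [0.033, 0.999, 0.0, -0.0]
force: [-1.4, 0.6, -0.1]
gripper_width: -0.0
```

```bash
python3 - <<'E'
from h import *; from rig import arm
o=arm.observe(); print(o['clock'],o['eef_pos'],R.from_quat(o['orientation']).as_matrix(),o['gripper_width'],o['force'])
im=arm.snapshot("wrist"); cv2.imwrite("pics/w1.png",im[:,:,::-1])
for t in("button_top","grip","pointer"): print(t,[(x['uv'],x['p']) for x in arm.landmark_of(t,"wrist")])
c=arm.calibration("wrist"); M=c['mount']; Rt=R.from_quat(o['orientation']).as_matrix()
Rc=Rt@M[:3,:3]; tc=o['eef_pos']+Rt@M[:3,3]
c2=dict(c,rvec=R.from_matrix(Rc.T).as_rotvec(),tvec=-Rc.T@tc)
g=np.load("g.npy"); print(proj(c2,toW(g,[(35,182,128),(35,95,154),(35,95,133),(-35,95,76)])))
E
```

```text
3.025 [ 0.57030249 -0.02777961  0.23104548] [[-9.97816470e-01  6.60452555e-02 -5.62774308e-04]
 [ 6.60451232e-02  9.97816606e-01  2.50460911e-04]
 [ 5.78087304e-04  2.12745524e-04 -9.99999810e-01]] -2.1030349521332802e-05 [-1.35164431  0.61981218 -0.11873666]
button_top [([317.6, 195.6], 0.98)]
grip [([201.9, 203.0], 0.88)]
pointer [([214.3, 99.9], 0.57)]
[[315.01588498 198.80481575]
 [186.67723735 211.45394853]
 [196.82998067 201.36384307]
 [210.68107289  99.54044739]]
```

View pics/w1.png

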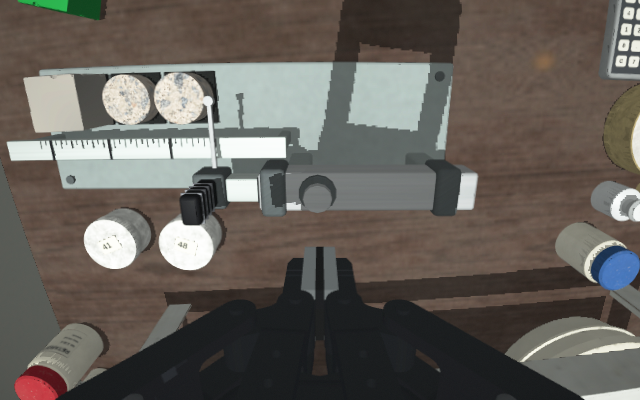

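The gauge fit agrees with the wrist view: the button is at about (318,193) and predicted at (315,199), a 2–3 mm difference. The TCP is already over the button, so I descend.

Emit:
jog_arm --delta_pos '[[0,0,0.8],[0,0,0.8],[0,0,0],[0,0,0.05],[0,0,0.05]]' --dr '[[0,0,0],[0,0,0],[0,0,0],[0,0,0],[0,0,0]]'

```text
clock: 3.85
eef_pos: [0.5723, -0.0272, 0.1321]
orientation: [0.031, 1.0, -0.0, 0.003]
force: [0.1, -0.5, 0.4]
gripper_width: 0.0
```

Emit:
jog_arm --delta_pos '[[0,0,0.05],[0,0,0.05],[0,0,0]]' --dr '[[0,0,0],[0,0,0],[0,0,0]]'

```text
clock: 4.22
eef_pos: [0.5713, -0.0272, 0.1241]
orientation: [0.032, 1.0, -0.0, 0.001]
force: [1.3, -0.3, 2.2]
gripper_width: -0.0001
```

Emit:
jog_arm --delta_pos '[[0,0,0.03],[0,0,0.03],[0,0,0]]' --dr '[[0,0,0],[0,0,0],[0,0,0]]'

```text
clock: 4.6
eef_pos: [0.5713, -0.0272, 0.122]
orientation: [0.031, 1.0, -0.0, 0.001]
force: [-2.6, 0.9, 9.7]
gripper_width: -0.0002
```

Emit:
jog_arm --delta_pos '[[0,0,0.02],[0,0,0]]' --dr '[[0,0,0],[0,0,0]]'

```text
clock: 4.85
eef_pos: [0.5714, -0.0273, 0.1219]
orientation: [0.031, 1.0, -0.0, 0.001]
force: [-3.9, 1.3, 14.6]
gripper_width: 0.0002
```

```bash
python3 - <<'E'
from rig import arm
o=arm.observe(); print(o['eef_pos'],o['force'])
E
```

```text
[ 0.57135533 -0.02725438  0.12191966] [-3.92592032  1.33779614 14.61562729]
```

Emit:
jog_arm --delta_pos '[[0,0,-0.5],[0,0,-0.9],[0,-0.75,0],[0,-0.75,0],[0,0,0],[0,0,0]]' --dr '[[0,0,0],[0,0,0],[0,0,0],[0,0,0],[0,0,0],[0,0,0]]' --hand 135

```text
clock: 5.6
eef_pos: [0.5637, -0.1164, 0.2015]
orientation: [0.032, 0.999, 0.001, -0.001]
force: [-0.0, 0.5, -0.8]
gripper_width: 0.0403
```

```bash
python3 - <<'E'
from h import *; from rig import arm
o=arm.observe(); print(o['clock'],o['eef_pos'],o['gripper_width'],o['force'])
im=arm.snapshot("wrist"); cv2.imwrite("pics/w2.png",im[:,:,::-1])
for t in("button_top","grip","pointer"): print(t,[(x['uv'],x['p']) for x in arm.landmark_of(t,"wrist")])
c=arm.calibration("wrist"); M=c['mount']; Rt=R.from_quat(o['orientation']).as_matrix()
Rc=Rt@M[:3,:3]; tc=o['eef_pos']+Rt@M[:3,3]
c2=dict(c,rvec=R.from_matrix(Rc.T).as_rotvec(),tvec=-Rc.T@tc)
g=np.load("g.npy"); print(proj(c2,toW(g,[(35,182,122),(35,95,154),(35,95,133),(-35,95,76),(35,85,154)])))
E
```

```text
5.6 [ 0.56368323 -0.11643319  0.20150131] 0.04026814175291443 [-0.01346072  0.54863922 -0.77218418]
button_top [([443.0, 211.7], 0.96)]
grip [([319.8, 217.7], 0.67)]
pointer [([318.9, 103.4], 0.9)]
[[443.95139782 211.11185602]
 [317.13920988 230.43754601]
 [317.2611046  217.39927505]
 [317.29267656 101.93074499]
 [300.29790811 230.45669198]]
```

View pics/w2.png

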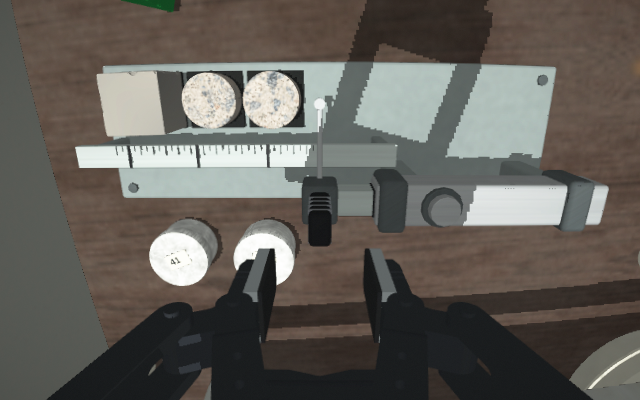

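Emit:
jog_arm --delta_pos '[[-0.05,0,0],[0,0,0.5],[0,0,0.5],[0,0,0.35],[0,0,0],[0,0,0]]' --dr '[[0,0,0],[0,0,0],[0,0,0],[0,0,0],[0,0,0],[0,0,0]]'

```text
clock: 6.55
eef_pos: [0.5684, -0.1171, 0.1225]
orientation: [0.031, 1.0, -0.0, 0.001]
force: [0.6, 0.3, 0.2]
gripper_width: 0.0403
```

Emit:
jog_arm --delta_pos '[[0,0,0],[0,0,0],[0,0,0],[0,0,0]]' --dr '[[0,0,0],[0,0,0],[0,0,0],[0,0,0]]' --hand 255 --squeeze 40

```text
clock: 7.05
eef_pos: [0.5687, -0.1168, 0.1231]
orientation: [0.031, 1.0, 0.0, 0.001]
force: [-1.1, 3.3, 5.8]
gripper_width: 0.0136
```

```bash
python3 - <<'E'
from h import *; from rig import arm
o=arm.observe(); print(o['clock'],o['eef_pos'],o['gripper_width'],o['force'],R.from_quat(o['orientation']).as_matrix())
im=arm.snapshot("wrist"); cv2.imwrite("pics/w3.png",im[:,:,::-1])
E
```

```text
7.05 [ 0.56868382 -0.11677914  0.12311359] 0.01355391963878854 [-1.05427754  3.26251056  5.79742827] [[-9.98012385e-01  6.29631512e-02  2.63088858e-03]
 [ 6.29642285e-02  9.98015730e-01  3.28583475e-04]
 [-2.60497953e-03  4.93582247e-04 -9.99996485e-01]]
```

View pics/w3.png

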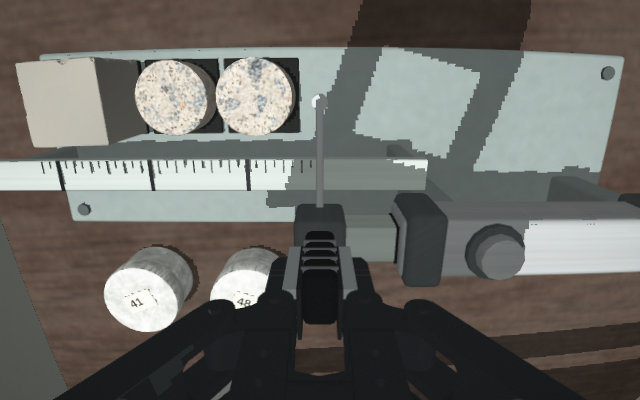

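Emit:
jog_arm --delta_pos '[[0,-0.2,0],[0,-0.4,0],[0,-0.4,0],[0,-0.4,0],[0,-0.4,0],[0,-0.4,0],[0,-0.3,0],[0,0,0]]' --dr '[[0,0,0],[0,0,0],[0,0,0],[0,0,0],[0,0,0],[0,0,0],[0,0,0],[0,0,0]]'

```text
clock: 8.1
eef_pos: [0.5591, -0.2677, 0.1231]
orientation: [0.032, 0.999, -0.0, 0.001]
force: [0.4, 3.6, 7.8]
gripper_width: 0.0134
```

Emit:
jog_arm --delta_pos '[[0,0,0],[0,0,0]]' --dr '[[0,0,0],[0,0,0]]'

```text
clock: 8.35
eef_pos: [0.5591, -0.2664, 0.1231]
orientation: [0.032, 1.0, 0.0, 0.001]
force: [-0.7, 3.8, 6.6]
gripper_width: 0.0134
```

```bash
python3 - <<'E'
from h import *; from rig import arm
o=arm.observe(); print(o['clock'],o['eef_pos'],o['gripper_width'],o['force'],o['dq'].round(4))
print("ext",(o['eef_pos']-[.56868,-.11678,.12311])@[-.0631,-.998,0])
for n in("wrist","scene"):
    im=arm.snapshot(n); cv2.imwrite(f"pics/{n}4.png",im[:,:,::-1])
a=cv2.imread("pics/scene4.png")[150:350,310:510];cv2.imwrite("pics/sc4.png",cv2.resize(a,(600,600),interpolation=cv2.INTER_CUBIC))
print([(x['uv'],x['p']) for x in arm.landmark_of("pointer","wrist")])
E
```

```text
8.35 [ 0.55912443 -0.26635236  0.12309587] 0.013374443768331317 [-0.65956922  3.79536205  6.61988322] [ 0.0024 -0.0008  0.0001 -0.0017 -0.0023  0.0008]
ext 0.1498761679464934
[([318.6, 100.0], 0.84)]
```

View pics/wrist4.png

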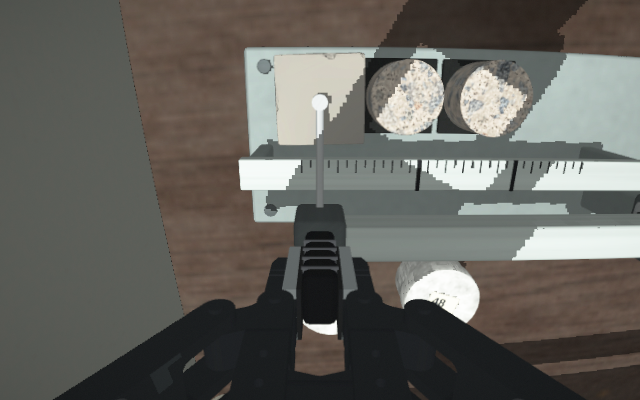

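View pics/sc4.png

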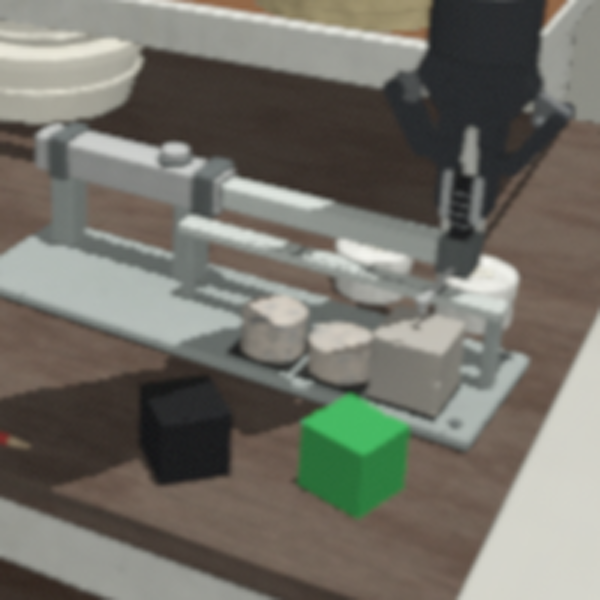

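The pointer (column 320) covers the third long mark. The other two are at columns 418 and 513, and the same spacing puts the third at about 321. It stands over the cube, the button is down, and the measured travel is 149.9 mm.

```bash
python3 - <<'E'
from rig import arm
o=arm.observe(); print(o['eef_pos'],o['gripper_width'],o['force']); arm.finish_job()
E
```

```text
[ 0.55913727 -0.26624827  0.12310555] 0.013304807334677999 [-0.27909567  4.19210243  6.74748732]
the job is handed in; nothing more can be done
```

I pushed the lock button down, drew the arm out to the 150 mm mark beside the cube on rest 2, and handed the job in while still holding the grip. `finish_job` reports no verdict, so what follows rests on my own last checks.

- **Lock button:** the fingers met a hard stop at 0.1219 m with 14.6 N, which matches the button's stated height when fully down. It still looks down in the last scene picture.
- **Extension:** the arm moved 149.9 mm from its fully-in position. In the wrist picture the pointer is at column 320, and the spacing of the other two long marks puts the third at about 321.
- **Hold:** the fingers are closed on the post at 13.3 mm, against a nominal 14 mm, and feel a pull of about 4 N along the arm. The joints were at rest, all under 0.003 rad/s.
- **Grasp height:** about 0.142 m, below the 0.17 m limit.
- **Specimens and bystanders:** the specimens look unmoved in the last pictures. I saw no bystander moved, but only the parts in those views were checked.
- **Clock:** about 8.5 s of the 40 s allowed.

Two readings disagreed slightly:

- **Gauge pose:** my first estimate differed from the wrist camera by 2–4 mm at the button. I corrected for this when placing the grasp.
- **Vertical force:** about 6–7 N of upward force has remained since the grasp. It is far below any limit.

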